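# Spoon a turned ball from the sorting tray into the drilling cup

## Robot

A 7-joint arm with a two-finger parallel gripper is mounted at the origin on the work surface. World frame = base frame: x ahead of the robot, y to its left, z up, the work surface at z = 0. Lengths are in m, angles in rad, forces in N, time in s.
With the tool pointing down it reaches from about 0.375 to 0.925 m from the base axis. Payload 3.1 kg.
Tool frame: the origin (TCP) lies midway between the tips of the shut fingers; the grasp point (between the pads) lies r.grip_depth behind it (r.grip_depth is the distance from the TCP to the grasp point, in m); z points along the fingers, y is the line along which they close (so a half turn about z gives the same grasp; the last joint's range is limited). The gripper opens to 85 mm and grips with 20 to 120 N. Pads are 22 mm wide; open, the fingers measure 114 mm over their backs; the gripper's body (76 mm by 85 mm) begins 54 mm behind the grasp point. The pads swing forward as they close: fully open they stand 13 mm farther back than shut.
Start: joints at [1.078, 0.383, 0.044, 1.598, -0.018, 1.161, -0.05], TCP at [0.25, -0.6, 0.231] pointing down, gripper open.
Joint ranges: [-2.61, 2.61], [-0.41, 2.15], [-1.48, 1.57], [0, 2.5], [-1.57, 4.71], [0.05, 1.97], [-2.85, 2.85]. Speed limits (rad/s): [2.79, 2.79, 3.14, 3.14, 3.14, 3.14, 3.14].

## Interface

Orientations are given as a rotation vector (axis times angle).
In Python, from station import r, kinematics, monitor, get_image, workorder gives the robot as it stands. The module is installed in compiled form; this text tells all that it offers. Calls block until the motion is done:
- r.move_to(position, orientation): joint-space move of the TCP to a pose.
- r.line_to(position, rotation=None, max_speed=0.15, stop_force=None): straight line of the TCP; rotation=None keeps the orientation; max_speed is the mean speed in m/s. With stop_force (N) it stops when the force on the tool has changed by that much, and returns True; else False.
- r.move_j(angles): joint-space move.
- r.set_gripper(opening): opening from 0.0 (shut) to 1.0 (fully open); the grip force is fixed at half the most; returns when the fingers have stopped.
- r.sleep(seconds).
- kinematics.solve_ik(position, orientation): joint angles nearest the present ones, or None.
- monitor.observe(): the state.
- get_image(name): name is "side" or "top" or "wrist"; returns a dict with "frame" (384x512x3 uint8, blue, green, red), "fx", "fy", "cx", "cy" (pixels), "T" (4x4, takes a point from camera to world coordinates). Camera axes: x right, y up, looking along -z (the intrinsics and any distortion apply to the point x, -y, -z); pixel columns grow to the right and rows downward; lengths in m; the calibration is good to about 2 mm. A picture is of the moment at which its call begins. There is no depth.
A pose or a line that the arm cannot do raises r.MotionError and nothing moves.
- workorder.hand_in(): hands the job in; it is judged then, once.
The state is a dict: "clock": time; "joints": joint angles; "qd": joint speeds; "effort": joint torques, N m; "tool_pos": TCP position; "orientation": TCP orientation; "wrist_force": force on the tool from outside, world axes, zero at the start; "wrist_torque": the same for the moment, N m; "gripper_width": opening from 0.0 (shut) to 1.0 (fully open); "grip_force": force on a finger pad.
Only numpy, scipy, OpenCV 4.12 (cv2) and the standard library are available. Lean on these libraries where they do the work, as an engineer would, in place of code of your own. Each camera call takes 0.05 s, during which the arm holds its last target. There are 200 camera calls.

## Task

Use the upright-handled scoop to take the large turned wooden ball (the biggest piece in the three-bay tray) out of its bay and tip it into the dark wooden drilling cup; the ball must travel in the scoop's pocket and the gripper must not touch it. Then stand the scoop upright on the open bench again.

Things in the scene. Friction and masses are not known exactly. Their poses are not given: they have to be found in the camera images.
- spoon: Scoop (mm), 0.12 kg, stands on its flat base. Origin: underside, below its pocket, a 20 mm hole in the 4 mm pan; z up. Mouth to -x: 58 mm wide outside, ramp down to a 1 mm lip at x=-21. Side walls 13 mm high; back wall 25 mm. Handle: upright 18 mm square bar centred at x=34, y=0, top z=120; grip across y. A seated ball is held to 30 deg of tilt; mouth dipped 45-55 deg, it rolls out over the lip.
- ball: Smooth wooden ball, 36 mm diameter, 18 g, free to roll, lying in one of the three bays of the tray. Origin: its centre (the axes turn as it rolls). The other two bays hold a 24 mm ball and a 32 mm flat wheel, not wanted.
- tray: Fixed plywood tray, 206 (x) x 276 (y) x 40 mm high. Origin: underside centre, on the bench; z up. Three bays along x, centred at y=-88.5, 0, 88.5, each 80 mm wide or more; floor at z=10; upright end faces at x=-95 and 95, walls 7-8 mm. A scoop slid flat on the floor pushes the ball to an end wall; as its lip comes within 5 mm of that wall the ball rolls up into the pocket.
- cup: Dark wooden round drilling cup, fixed on the bench on a thin round base of 112 mm diameter. Origin: centre of the base's underside, at bench height, z up. Rim 55 mm above the bench, 96 mm outside and 86 mm inside diameter; inner floor 16 mm above the bench.
Not all that is in view belongs to the job. What is shaped like the ball but green is not meant.

How it is judged:
On the way:
1. the ball rides seated in the scoop's pocket, the scoop lifted clear of the tray (height (world z) of spoon above 0.05 m and x of ball in the frame of spoon between -0.01 and 0.01 m and y of ball in the frame of spoon between -0.01 and 0.01 m and z of ball in the frame of spoon between 0.01 and 0.03 m), for 0.2 s.
At the end, for the whole second after the job is handed in: The large ball lies at rest inside the drilling cup (its centre within 35 mm of the cup's axis and less than 50 mm above the bench), and the scoop stands released and still on the bench itself, its underside within 6 mm of the bench top and upright within 10 degrees (horizontal distance between ball and cup below 0.035 m and height (world z) of ball below 0.05 m and linear speed of ball below 0.05 m/s and angle between spoon's own z axis and vertical below 0.17 rad and height (world z) of spoon below 0.006 m and linear speed of spoon below 0.03 m/s); the robot touches nothing.
It fails at once if the gripper touches the ball (contact force between the fingers and ball above 0.3 N).
It also fails if it takes over 59 s, if anything falls off the work surface, if the arm or the gripper's body presses on something with over 40 N, if the wrist force passes 120 N, or if a joint passes its speed limit or range.

## Working session

There is one attempt and no reset: what is moved stays moved. The work goes in short steps, each a Python script; the robot and the scene stay as the last script left them, time stands still between calls to the robot, and variables do not carry over. Pictures are saved under pics/ and viewed, at most 11 in all, crops included, and the job is handed in when it is done.

```bash
mkdir -p pics
python3 - <<'E'
from station import r, kinematics, monitor, get_image, workorder
import cv2,numpy as np
for n in ("top","side"):
    d=get_image(n); cv2.imwrite(f"pics/{n}0.png",d["frame"])
    print(n,d["fx"],d["fy"],d["cx"],d["cy"],[k for k in d]); print(np.round(d["T"],4))
s=monitor.observe(); print(s["clock"],s["tool_pos"],s["orientation"],r.grip_depth)
E
```

```text
top 413.120302935625 413.120302935625 256.33498506291846 195.08656025142443 ['frame', 'fx', 'fy', 'cx', 'cy', 'T']
[[ 0.0113  0.9812 -0.1927  0.3226]
 [-0.9993  0.004  -0.0378 -0.0495]
 [-0.0363  0.193   0.9805  0.9489]
 [ 0.      0.      0.      1.    ]]
side 400.1157213653672 400.1157213653672 261.1984558509843 196.4984710372629 ['frame', 'fx', 'fy', 'cx', 'cy', 'T']
[[-0.9726  0.162  -0.1666  0.389 ]
 [-0.2324 -0.6745  0.7008  0.4687]
 [ 0.0012  0.7203  0.6937  0.5867]
 [ 0.      0.      0.      1.    ]]
0.1 [ 0.24966572 -0.59919221  0.23000442] [-3.07823469e+00 -6.15821230e-01  9.48756199e-04] 0.0187
```

View pics/top0.png

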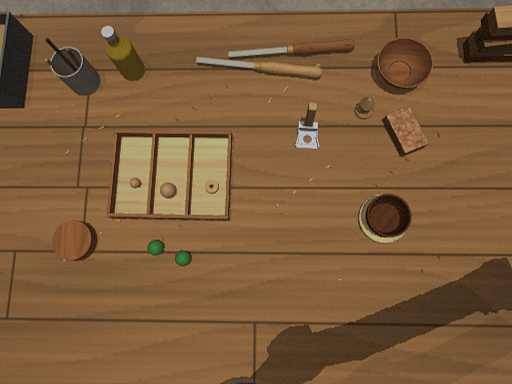

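View pics/side0.png

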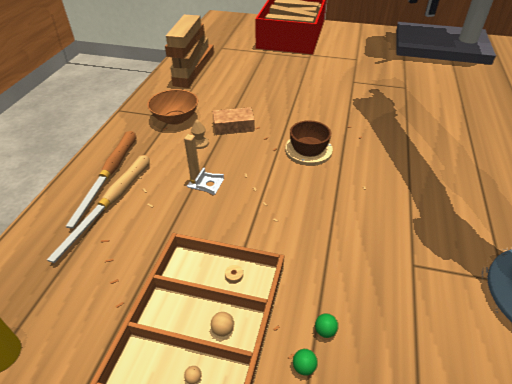

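Top view: the tray holds a small ball at (135,183), a large ball at (168,190) and a wheel at (211,187). There are green balls at (156,247) and (183,258). The large brown ball in the middle bay fits the description. The scoop is at (308,135), with its handle towards the top of the image. The dark cup on a thin round base is at (386,217); the bowl at (405,63) is lighter and has no base. I'll confirm in an enlarged crop.

Run:
```python
import cv2,numpy as np
a=cv2.imread("pics/top0.png")
t=cv2.resize(a[125:225,100:240],None,fx=4,fy=4,interpolation=cv2.INTER_CUBIC)[:400,:480]
s=cv2.resize(a[95:155,288:328],None,fx=8,fy=8,interpolation=cv2.INTER_CUBIC)
c=cv2.resize(a[185:250,350:420],None,fx=4,fy=4,interpolation=cv2.INTER_CUBIC)
o=np.zeros((600,800,3),np.uint8); o[:400,:480]=t; o[:480,480:]=s[:, :320]; o[400:400+200,:280]=c[:200]
cv2.imwrite("pics/c0.png",o)
```

```text
(no output)
```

View pics/c0.png

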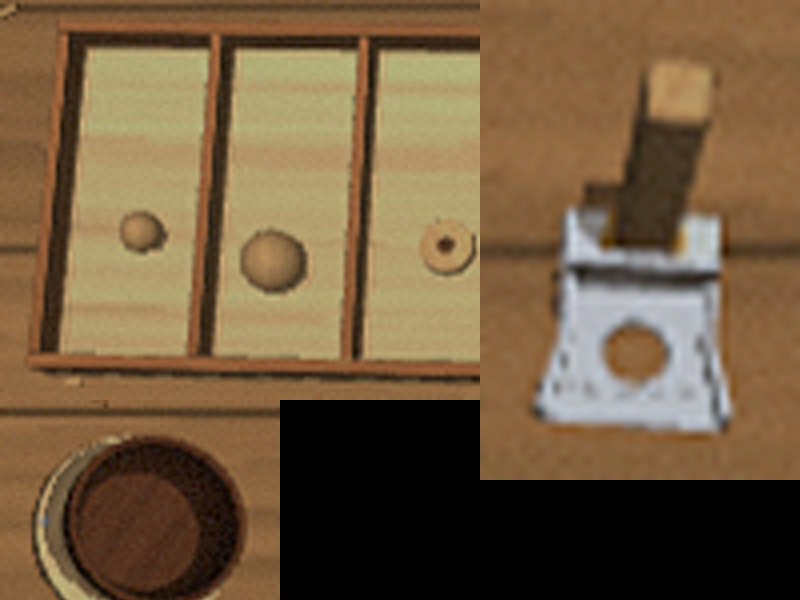

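```bash
cat > h.py <<'E'
from station import r, kinematics, monitor, get_image, workorder
import cv2,numpy as np
from scipy.spatial.transform import Rotation as R
def px2w(d,u,v,z):
    T=np.asarray(d["T"]); k=T[:3,:3]@np.array([(u-d["cx"])/d["fx"],-(v-d["cy"])/d["fy"],-1.])
    return T[:3,3]+k*(z-T[2,3])/k[2]
def w2px(d,p):
    T=np.asarray(d["T"]); q=T[:3,:3].T@(np.asarray(p)-T[:3,3])
    return np.array([d["cx"]-d["fx"]*q[0]/q[2], d["cy"]+d["fy"]*q[1]/q[2]])
E
python3 - <<'E'
from h import *
d=get_image("top"); s=get_image("side"); np.set_printoptions(precision=4,suppress=True)
p=lambda n,u,v,z:print(n,px2w(d,u,v,z))
p("ball",168,190.3,.028);p("hole",307.1,138.6,.003);p("htop",312.6,106,.12);p("cup",388.8,215.5,.055)
p("lipL",295.2,146.5,.001);p("lipR",318.8,148.3,.001)
p("TL",115,130.5,.04);p("BL",107.3,216,.04);p("TR",232,133,.04);p("BR",229,219.5,.04)
print("side ball",px2w(s,222,323,.028),"cup",px2w(s,310.5,137,.055),"hole",px2w(s,211,183,.003),"htop",px2w(s,191,137,.12))
E
```

```text
ball [0.5139 0.1892 0.028 ]
hole [ 0.6464 -0.1328  0.003 ]
htop [ 0.6789 -0.135   0.12  ]
cup [ 0.4544 -0.3018  0.055 ]
lipL [ 0.6274 -0.1044  0.001 ]
lipR [ 0.6229 -0.1604  0.001 ]
TL [0.6542 0.3191 0.04  ]
BL [0.4518 0.3208 0.04  ]
TR [0.6475 0.0437 0.04  ]
BR [0.4456 0.0458 0.04  ]
side ball [0.5167 0.1869 0.028 ] cup [ 0.4532 -0.2836  0.055 ] hole [ 0.6454 -0.1367  0.003 ] htop [ 0.6764 -0.1361  0.12  ]
```

The crop confirms it: the biggest tan ball is in the middle bay, the scoop has its pocket hole and its mouth faces the robot, and the cup is the dark one on the pale base. Next I check the cup by overlay and test reachability for each phase.

```bash
cat >> h.py <<'E'
GX,GZ=.034,.095   # grasp point in scoop frame
def pose(p,yaw,th=0,off=0.,flip=False):
    """TCP pose for scoop origin p, scoop yaw (rad), mouth dip th (rad); off = handle x error in hand"""
    S=R.from_euler("z",yaw)*R.from_euler("y",-th)
    tcp=np.asarray(p)+S.apply([GX+off,0,GZ-r.grip_depth])
    O=S*R.from_matrix(np.diag([-1,1,-1]) if flip else np.diag([1,-1,-1]))
    return tcp,O.as_rotvec()
def pour_org(cup,yaw,th,back=.025,zl=.066):
    """scoop origin so that the lip centre sits `back` before the cup axis at height zl"""
    S=R.from_euler("z",yaw)*R.from_euler("y",-th)
    d=S.as_matrix()[:,0].copy(); d[2]=0; d/=np.linalg.norm(d)
    return np.array([cup[0],cup[1],zl])+d*back-S.apply([-.021,0,.001])
E
python3 - <<'E'
from h import *
np.set_printoptions(precision=2,suppress=True)
D=np.deg2rad
for fl in (0,1):
    for n,a in dict(grasp=([.646,-.134,0],D(-4)),scoopA=([.585,.188,.012],D(-1.2)),end=([.478,.188,.012],D(-1.2))).items():
        print(fl,n,kinematics.solve_ik(*pose(*a,flip=fl)))
cup=[.454,-.300]
for fl in (0,1):
  for y in (-90,-60,-33,0,30,60,90,120,150,180):
    o=[kinematics.solve_ik(*pose(pour_org(cup,D(y),D(t)),D(y),D(t),flip=fl)) for t in (0,25,53)]
    print(fl,y,[x is not None for x in o], o[2])
d=get_image("top");s=get_image("side")
out=[]
for im in (d,s):
    f=im["frame"].copy()
    f=cv2.resize(f,None,fx=4,fy=4,interpolation=cv2.INTER_CUBIC)
    def ring(c,rad,z,col):
        q=np.array([w2px(im,[c[0]+rad*np.cos(t),c[1]+rad*np.sin(t),z]) for t in np.linspace(0,6.28,80)])
        cv2.polylines(f,[np.int32((q+.5)*4)],True,col,1)
    ring(cup,.048,.055,(0,255,0)); ring(cup,.056,0.002,(0,0,255)); ring([.515,.188],.018,.028,(255,0,0))
    u,v=np.int32(w2px(im,[*cup,.03])*4); out.append(f[v-200:v+200,u-200:u+200])
cv2.imwrite("pics/cup.png",np.hstack(out))
E
```

```text
0 grasp [ 0.27  0.63 -0.18  1.58  0.13  0.95 -1.59]
0 scoopA [ 0.12  0.62 -0.63  1.68  0.43  0.98 -2.26]
0 end [ 0.15  0.46 -0.68  1.94  0.37  0.88 -2.31]
1 grasp [ 0.54  0.69 -0.56  1.57  0.42  1.    1.35]
1 scoopA [ 0.21  0.66 -0.76  1.68  0.52  1.01  0.82]
1 end [ 0.41  0.6  -1.03  1.92  0.63  0.98  0.63]
0 -90 [True, True, True] [ 0.9   0.58 -1.03  2.15  1.44  1.47  2.21]
0 -60 [True, True, True] [-0.96  0.32  1.16  2.5   1.77  0.43  2.1 ]
0 -33 [True, True, False] None
0 0 [True, True, True] [-0.29  0.72  1.38  2.45  4.35  1.35  0.73]
0 30 [True, True, True] [ 1.29  0.4  -0.33  2.11 -1.08  0.95  0.74]
0 60 [True, True, True] [ 1.23  0.6  -0.36  1.79 -0.68  1.27  0.75]
0 90 [True, True, True] [ 1.08  0.76 -0.36  1.51 -0.39  1.59  0.86]
0 120 [True, True, True] [ 0.93  0.87 -0.4   1.31 -0.11  1.84  1.06]
0 150 [True, True, True] [ 0.74  0.9  -0.39  1.25  0.17  1.96  1.37]
0 180 [True, True, True] [ 0.59  0.85 -0.39  1.35  0.46  1.93  1.69]
1 -90 [True, True, True] [ 0.36  0.37 -0.4   2.18  1.25  1.17 -0.89]
1 -60 [True, True, True] [ 0.63  0.19 -0.54  2.44  1.74  0.79 -0.86]
1 -33 [True, True, False] None
1 0 [True, True, True] [-0.29  0.72  1.38  2.45  4.35  1.35 -2.41]
1 30 [True, True, True] [ 0.74  0.39  0.29  2.13 -1.26  1.13 -2.29]
1 60 [True, True, True] [ 0.72  0.58  0.29  1.82 -0.95  1.46 -2.18]
1 90 [True, True, True] [ 0.67  0.74  0.23  1.53 -0.67  1.71 -2.03]
1 120 [True, True, True] [ 0.59  0.84  0.15  1.33 -0.37  1.88 -1.82]
1 150 [True, True, True] [ 0.48  0.87  0.06  1.27 -0.03  1.93 -1.55]
1 180 [True, True, True] [ 0.36  0.81 -0.02  1.36  0.29  1.85 -1.29]
```

View pics/cup.png

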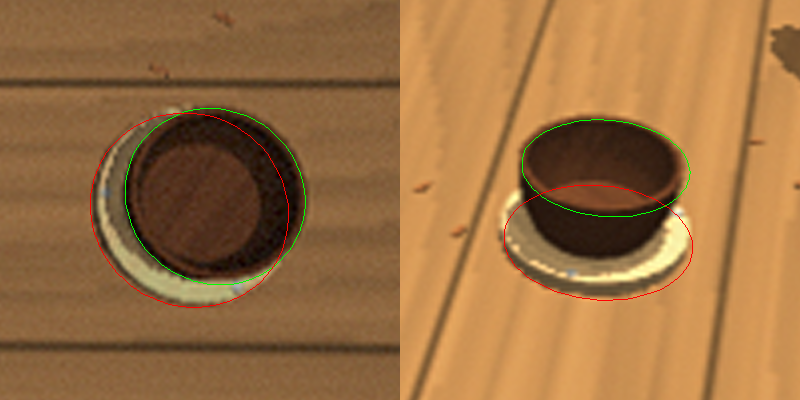

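The cup overlay fits within about 2 mm, so I take (0.455, -0.299). I'm using the flipped grasp and will pour at yaw -90°. Grasping now.

Run:
```python
from h import *
D=np.deg2rad
p,o=pose([.6455,-.1335,0],D(-4.2),flip=1)
r.move_to(p+[0,0,.14],o)
d=get_image("wrist")
cv2.imwrite("pics/w0.png",d["frame"])
hit=r.line_to(p,max_speed=.12,stop_force=8)
r.set_gripper(0.0)
s=monitor.observe(); print(hit,s["clock"],s["tool_pos"],p,s["gripper_width"],s["grip_force"],s["joints"])
d=get_image("side"); f=d["frame"]; t=get_image("top")["frame"]
a=cv2.resize(f[60:220,130:300],None,fx=2.35,fy=2.35); b=cv2.resize(t[60:220,230:400],None,fx=2.35,fy=2.35)
cv2.imwrite("pics/g0.png",np.hstack([a,b]))
```

```text
False 4.55 [ 0.67954252 -0.13592024  0.07647557] [ 0.67940869 -0.1359901   0.0763    ] 0.2062926710289584 58.70664417743683 [ 0.51790598  0.68388014 -0.53148252  1.56847341  0.3912217   0.99670324
  1.36756254]
```

View pics/g0.png

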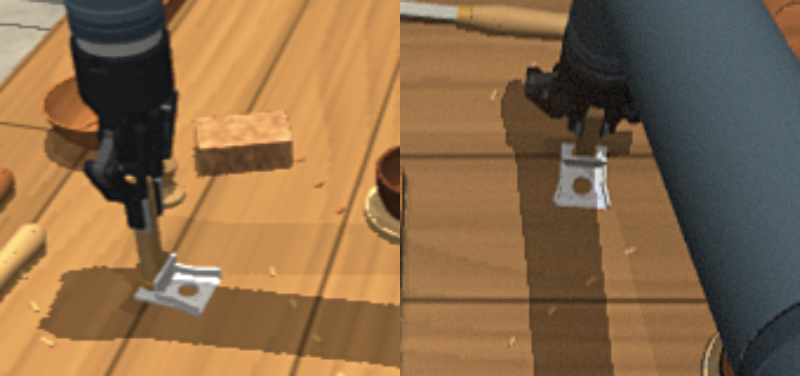

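The handle is gripped with the pads on the bar and the scoop still flat. Next I carry it into the middle bay behind the ball and look.

Run:
```python
from h import *
D=np.deg2rad; Y=D(-1.2)
s=monitor.observe(); P=np.array(s["tool_pos"])
r.line_to(P+[0,0,.08],max_speed=.15)
p,o=pose([.580,.187,.08],Y,flip=1); r.line_to(p,o,max_speed=.2)
p,o=pose([.580,.187,.018],Y,flip=1); r.line_to(p,o,max_speed=.1,stop_force=10)
p,o=pose([.580,.187,.006],Y,flip=1); hit=r.line_to(p,o,max_speed=.02,stop_force=3)
s=monitor.observe(); print(hit,s["clock"],s["tool_pos"]-p+[0,0,.006],s["wrist_force"])
f=get_image("side"); t=get_image("top")
for im in (t,f): print(w2px(im,[.515,.188,.028]))
a=cv2.resize(f["frame"][200:384,100:300],None,fx=2,fy=2); b=cv2.resize(t["frame"][110:294,90:290],None,fx=2,fy=2)
cv2.imwrite("pics/t1.png",np.hstack([a,b]))
```

```text
True 8.3583 [0.00075893 0.00029435 0.01013467] [0.42241922 0.83001812 3.8096563 ]
[168.54632464 189.82431065]
[222.856332   323.89995352]
```

View pics/t1.png

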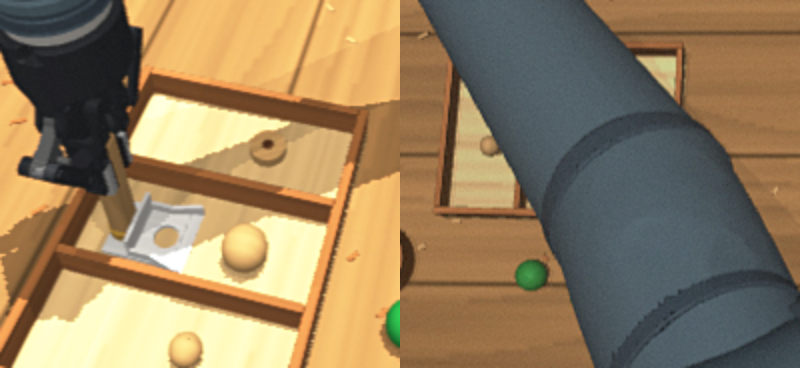

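The scoop is flat on the bay floor (contact at z=10.1 mm) with the ball in front of its mouth. Sliding now.

Run:
```python
from h import *
Y=np.deg2rad(-1.2)
def go(x,v,f):
    p,o=pose([x,.187+(.58-x)*.02,.0101],Y,flip=1); h=r.line_to(p,o,max_speed=v,stop_force=f)
    s=monitor.observe(); print(h,round(s["clock"],2),"x,z:",s["tool_pos"][0]-p[0]+x,s["tool_pos"][2]-p[2]+.0101,s["wrist_force"])
go(.495,.04,12); go(.466,.012,6); r.sleep(.4)
f=get_image("side"); cv2.imwrite("pics/s2.png",cv2.resize(f["frame"][220:384,110:310],None,fx=3,fy=3))
```

```text
False 10.72 x,z: 0.49484430035024374 0.01006468599352152 [1.47639502 1.58050409 5.45509011]
True 12.28 x,z: 0.4782047377700764 0.010451642758333506 [ 1.12784638 -0.93741873 -1.2551037 ]
```

View pics/s2.png

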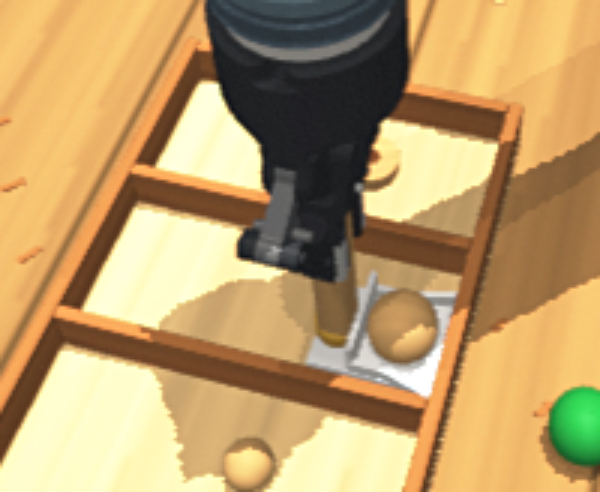

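The ball appears to sit in the pocket, close to the back wall. I back off 2 mm, lift, and compare it with the predicted seated position.

Run:
```python
from h import *
P=np.array(monitor.observe()["tool_pos"])
r.line_to(P+[.003,0,.001],max_speed=.02)
r.line_to(P+[.003,0,.11],max_speed=.08); r.sleep(.3)
s=monitor.observe(); p=s["tool_pos"]; org=p-R.from_euler("z",-1.2,degrees=True).apply([GX,0,GZ-r.grip_depth])
f=get_image("side"); c=w2px(f,org+[0,0,.019]); print(s["clock"],org,c)
e=f["frame"]; cv2.circle(e,tuple(np.int32(c)),1,(0,0,255),-1)
u,v=np.int32(c); cv2.imwrite("pics/s3.png",cv2.resize(e[v-80:v+60,u-80:u+80],None,fx=4,fy=4))
```

```text
14.8 [0.48290712 0.19011313 0.12155142] [240.32617781 287.4427939 ]
```

View pics/s3.png

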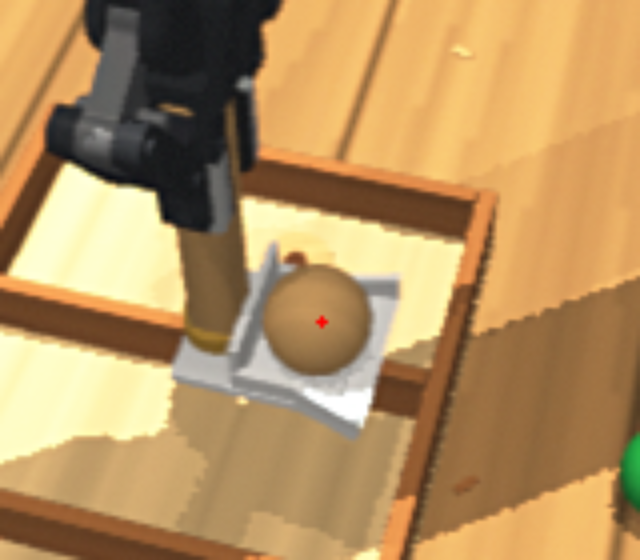

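The ball is seated, dead on the prediction. Carrying it to the cup.

Run:
```python
from h import *
D=np.deg2rad; Y=D(-90); cup=[.455,-.299]
print([x if x is None else np.round(x,2) for x in [kinematics.solve_ik(*pose(pour_org(cup,Y,D(t)),Y,D(t),flip=1)) for t in (0,25,53)]])
p,o=pose(pour_org(cup,Y,0,zl=.12),Y,flip=1); r.line_to(p,o,max_speed=.15)
p,o=pose(pour_org(cup,Y,0,zl=.075),Y,flip=1); r.line_to(p,o,max_speed=.08)
p,o=pose(pour_org(cup,Y,D(22),zl=.07),Y,D(22),flip=1); r.line_to(p,o,max_speed=.05)
s=monitor.observe(); print(s["clock"],s["wrist_force"],np.round(s["joints"],2))
f=get_image("side"); u,v=np.int32(w2px(f,[*cup,.08])); u=max(u,100);v=max(v,100)
cv2.imwrite("pics/p1.png",cv2.resize(f["frame"][v-100:v+80,u-100:u+100],None,fx=3,fy=3))
```

```text
[array([ 1.06,  0.43, -0.53,  1.8 ,  0.25,  0.99,  0.43]), array([ 0.92,  0.29, -0.64,  2.02,  0.78,  0.91, -0.2 ]), array([ 0.49,  0.39, -0.55,  2.17,  1.28,  1.23, -0.9 ])]
20.3417 [-0.26733262 -1.20443849 -1.85740856] [ 0.51  0.24 -0.14  2.01  0.54  0.83  0.01]
```

View pics/p1.png

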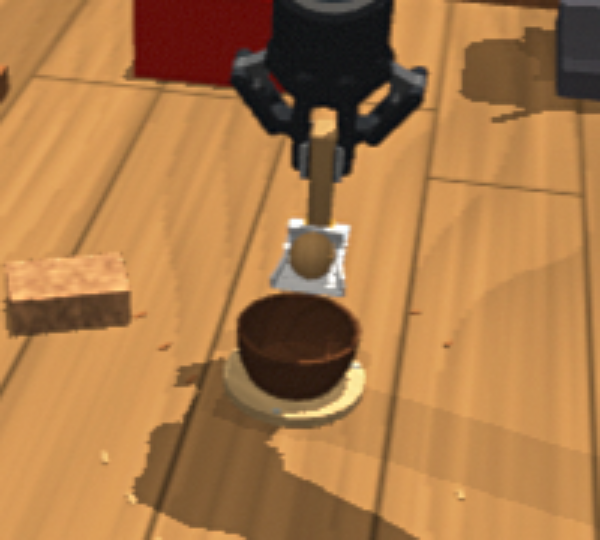

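The ball is still seated at 22° dip, with the lip over the rear of the cup mouth. Pouring.

Run:
```python
from h import *
D=np.deg2rad; Y=D(-90); cup=[.455,-.299]
p,o=pose(pour_org(cup,Y,D(53),zl=.066),Y,D(53),flip=1); r.line_to(p,o,max_speed=.08); r.sleep(.8)
a=get_image("side")
p,o=pose(pour_org(cup,Y,D(40),zl=.12),Y,D(40),flip=1); r.line_to(p,o,max_speed=.1)
p,o=pose(pour_org(cup,Y,0,zl=.14,back=.08),Y,flip=1); r.line_to(p,o,max_speed=.12)
b=get_image("side"); t=get_image("top")
cr=lambda f:cv2.resize(f["frame"][50:180,210:400],None,fx=2,fy=2)
cv2.imwrite("pics/p2.png",np.vstack([np.hstack([cr(a),cr(b)]),np.hstack([cv2.resize(t["frame"][150:280,300:490],None,fx=2,fy=2)]*2)]))
print(monitor.observe()["clock"])
```

```text
24.2167
```

View pics/p2.png

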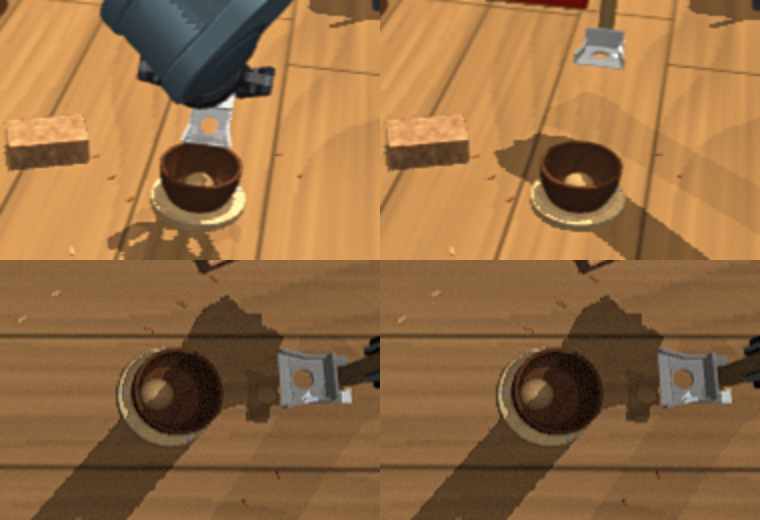

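The ball is in the cup. Standing the scoop back at its original open spot.

Run:
```python
from h import *
Y=np.deg2rad(-4)
W=[.62,-.134]
p,o=pose([*W,.12],Y,flip=1); r.line_to(p,o,max_speed=.15)
p,o=pose([*W,.01],Y,flip=1); r.line_to(p,o,max_speed=.1,stop_force=10)
p,o=pose([*W,-.004],Y,flip=1); h=r.line_to(p,o,max_speed=.015,stop_force=2.5)
s=monitor.observe(); q=np.array(s["tool_pos"]); print(h,s["clock"],q[2]-p[2]-.004,s["wrist_force"])
r.line_to([q[0],q[1],max(q[2],p[2]+.004)],max_speed=.01)
r.set_gripper(.55); r.sleep(.2); q=np.array(monitor.observe()["tool_pos"])
r.line_to(q+[0,0,.13],max_speed=.1)
p=q+[-.05,-.3,.15]; r.line_to(p,max_speed=.25); r.sleep(.5)
a=get_image("side");t=get_image("top"); cr=lambda f,x,y:cv2.resize(f["frame"][y:y+150,x:x+200],None,fx=2,fy=2)
cv2.imwrite("pics/f.png",np.hstack([cr(a,150,90),cr(t,280,100)])); print(monitor.observe()["clock"])
```

```text
True 28.675 0.000147824120093943 [ 0.69136605 -0.34052145  4.39211578]
33.0583
```

View pics/f.png

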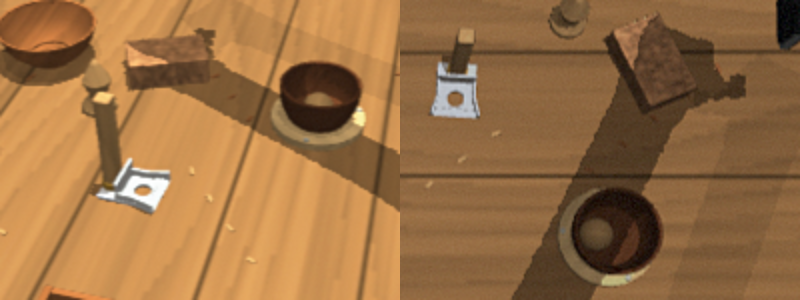

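The scoop stands upright and free, and the ball lies inside the cup.

Run:
```python
from h import *
r.sleep(2); print(workorder.hand_in())
```

```text
the job is handed in; nothing more can be done
None
```

I handed the job in: the large ball went into the dark cup from the scoop's pocket, and the scoop was left standing upright on the open bench with the gripper clear. `hand_in()` returned no verdict.

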